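Put the kimchi cart's things back on their own mats

ROBOT

A 7-joint arm with a two-finger parallel gripper is mounted at the origin on the work surface. World frame = base frame: x ahead of the robot, y to its left, z up, the work surface at z = 0. Lengths are in m, angles in rad, forces in N, time in s.
With the tool pointing down it reaches from about 0.425 to 0.875 m from the base axis. Payload 8.4 kg.
Tool frame: the origin (TCP) lies midway between the tips of the shut fingers; the grasp point (between the pads) lies 19 mm behind it; z points along the fingers, y is the line along which they close (so a half turn about z gives the same grasp; the last joint's range is limited). The gripper opens to 85 mm and grips with 20 to 120 N. Pads are 22 mm wide; open, the fingers measure 114 mm over their backs; the gripper's body (76 mm by 85 mm) begins 54 mm behind the grasp point. The pads swing forward as they close: fully open they stand 13 mm farther back than shut.
Start: joints at [1.1, 0.333, 0.04, 1.465, -0.013, 1.343, -0.059], TCP at [0.236, -0.606, 0.231] pointing down, gripper open.
Joint ranges: [-2.58, 2.58], [-0.38, 2.09], [-1.3, 1.39], [0.25, 2.4], [-1.5, 4.64], [0.08, 2.09], [-2.65, 2.65]. Speed limits (rad/s): [2.22, 2.22, 2.79, 2.79, 3.14, 3.14, 3.14].

INTERFACE

Orientations are given as a unit quaternion [w, x, y, z].
In Python, from station import telemetry, imaging, workorder gives the robot as it stands.
- The arm moves only by the tool servo_tool, never from a script. Its argument "deltas" is a list that holds one entry, the list of rows, each a list of 7 numbers: the turn, a rotation vector about the world's x, y, z scaled (see below), then the shift along the world's x, y, z scaled (see below), then the gripper command: -1 is shut, 1 is fully open, values between are in proportion. In form: [[[rx, ry, rz, tx, ty, tz, hand], ...]]. A call has 1 to 20 rows; each row shifts and turns the commanded pose from where the row before left it; what a row does not reach is not made up. The controller multiplies each number of a shift by 0.02 m and each number of a turn by 6 degrees. A row lasts 1/8 s, in which the tool goes at most 62.5 mm and 10.7 degrees, less where a joint would pass 70% of its speed; a pose out of reach is approached as far as the arm can. A call with a number of a shift or a turn outside -1 to 1 is refused whole. A call with a gripper value outside its range is refused whole. The fingers move at their own pace and stop on an object; the grip force is fixed at half the most. Time passes only in rows, so rows that do not move let the fingers close. It gives the time, the measured TCP pose, the force, the opening and the grip force at its end, in the units of the state.
- telemetry.get_state(): the state, without advancing time (a new reading comes with each control period).
- imaging.grab_frame(name): name is "scene" or "top"; returns a dict with "image" (420x560x3 uint8, blue, green, red), "mtx" (3x3 intrinsics, pixels), "position" and "attitude" of the camera in the world. Camera axes: x right, y down, z forward; pixel columns grow to the right and rows downward; lengths in m; the calibration is good to about 2 mm. A picture is of the moment at which its call begins. There is no depth.
- workorder.job_done(): hands the job in; it is judged then, once.
The state is a dict: "clock": time; "qpos": joint angles; "qd": joint speeds; "effort": joint torques, N m; "tcp_pos": TCP position; "eef_rot": TCP orientation; "ft_force": force on the tool from outside, world axes, zero at the start; "wrist_torque": the same for the moment, N m; "width": finger opening in m; "grasp_force": force on a finger pad.
Only numpy, scipy, OpenCV 4.12 (cv2) and the standard library are available. Lean on these libraries where they do the work, as an engineer would, in place of code of your own. Each camera call takes 0.05 s, during which the arm holds its last target. There are 200 camera calls.

TASK

The four things on the cart's coloured mats have got mixed up, each standing on another's mat. Put the clamp-lid glass jar in the middle of the blue mat, the wooden mortar on the green mat, the cup of the purple scoop on the yellow mat and the red tin on the black mat, each centred, upright and set down gently, parking things on the empty cork mat when you need a free spot. Do not tip or drop any of them, and leave the little amber cruet standing where it is.

Things in the scene. Friction and masses are not known exactly. Their poses are not given: they have to be found in the camera images.
- jar: small clear glass storage jar, closed: round body 60 mm across up to 64 mm height, narrower shoulder, white lid 54 mm across with thin steel clamp wires, 91 mm tall over all, about 0.26 kg. Origin at the centre of its underside, z up. Loose; grip the body from above, about 45 to 55 mm up. Belongs on the blue mat
- mortar: open wooden mortar (bowl without pestle), round, 62 mm across from 22 mm height to the rim at 60 mm, waisted foot 52 mm across, wall 7 mm, inner floor 18 mm up, about 0.18 kg. Origin at the centre of its underside, z up. Loose; grip it across the outside, 30 to 45 mm up. Belongs on the green mat
- scoop: purple plastic scoop standing on its cup: cup 50 mm across, 36 mm tall, open, wall 3 mm; flat handle (16 mm wide, 6 mm thick, its middle 31 mm up) points to its own -x and ends 75 mm from the cup's axis; 0.05 kg. Origin: centre of the cup's underside, z up. Loose, any yaw at start and end; grip across the cup (50 mm, along its own y), 22 to 28 mm up. Belongs on the yellow mat
- tin: round red spice tin with a cream band and a steel lid with a small knob: 54 mm across (lid 55 mm), lid top at 74 mm, knob top at 79 mm, about 0.17 kg. Origin at the centre of its underside, z up. Loose; grip it from above, 35 to 50 mm up. Belongs on the black mat
- mat_blue: fixed flat blue square mat, 96 x 96 mm, 4 mm thick; origin at the centre of its underside on the cart top, z up, so things stand 4 mm above the origin; lies at one of five places on the cart, changing from start to start
- mat_green: fixed flat green round mat, 100 mm across, 4 mm thick; origin at the centre of its underside on the cart top, z up, so things stand 4 mm above the origin; lies at one of five places on the cart, changing from start to start
- mat_yellow: fixed flat yellow square mat, 96 x 96 mm, 4 mm thick; origin at the centre of its underside on the cart top, z up, so things stand 4 mm above the origin; lies at one of five places on the cart, changing from start to start
- mat_black: fixed flat black round mat, 100 mm across, 4 mm thick; origin at the centre of its underside on the cart top, z up, so things stand 4 mm above the origin; lies at one of five places on the cart, changing from start to start
- mat_cork: fixed flat brown cork round mat, 100 mm across, 4 mm thick; origin at the centre of its underside on the cart top, z up, so things stand 4 mm above the origin; lies at one of five places on the cart, changing from start to start. The only empty mat at the start: the spare spot. At the end it is empty again
- cruet: small amber glass cruet with a cork, 36 mm across, 84 mm tall, standing loose on the cart near the robot between the two nearest mats; origin at the centre of its underside, z up. Not part of the job: leave it standing where it is

How it is judged:
On the way:
1. one of the four things stands on the cork mat, let go (((horizontal distance between jar and mat_cork below 0.035 m and z of jar in the frame of mat_cork between 0.001 and 0.008 m and angle between jar's own z axis and vertical below 0.12 rad and linear speed of jar below 0.03 m/s and contact force between jar and the fingers below 0.02 N) or (horizontal distance between mortar and mat_cork below 0.035 m and z of mortar in the frame of mat_cork between 0.001 and 0.008 m and angle between mortar's own z axis and vertical below 0.12 rad and linear speed of mortar below 0.03 m/s and contact force between mortar and the fingers below 0.02 N) or (horizontal distance between scoop and mat_cork below 0.035 m and z of scoop in the frame of mat_cork between 0.001 and 0.008 m and angle between scoop's own z axis and vertical below 0.12 rad and linear speed of scoop below 0.03 m/s and contact force between scoop and the fingers below 0.02 N) or (horizontal distance between tin and mat_cork below 0.035 m and z of tin in the frame of mat_cork between 0.001 and 0.008 m and angle between tin's own z axis and vertical below 0.12 rad and linear speed of tin below 0.03 m/s and contact force between tin and the fingers below 0.02 N))), for 0.2 s.
At the end, for the whole second after the job is handed in: the jar on the blue mat, the mortar on the green, the scoop's cup on the yellow and the tin on the black, each within 15 mm of the middle of its mat, standing flat on the mat (within 4 mm of its top, less than 7 degrees of tilt), let go and at rest (horizontal distance between jar and mat_blue below 0.015 m and z of jar in the frame of mat_blue between 0.001 and 0.008 m and angle between each of jar, mortar, scoop, tin's own z axis and vertical below 0.12 rad and linear speed of each of jar, mortar, scoop, tin below 0.03 m/s and horizontal distance between mortar and mat_green below 0.015 m and z of mortar in the frame of mat_green between 0.001 and 0.008 m and horizontal distance between scoop and mat_yellow below 0.015 m and z of scoop in the frame of mat_yellow between 0.001 and 0.008 m and horizontal distance between tin and mat_black below 0.015 m and z of tin in the frame of mat_black between 0.001 and 0.008 m); the robot touches nothing.
It fails at once if the jar, mortar, scoop or tin is tipped over (more than 40 degrees) (angle between any of jar, mortar, scoop, tin's own z axis and vertical above 0.7 rad).
It fails at once if the jar, mortar, scoop or tin is let go more than 25 mm above the mats (dropped or thrown) ((height (world z) of jar above 0.03 m and contact force between jar and the fingers below 0.02 N) or (height (world z) of mortar above 0.03 m and contact force between mortar and the fingers below 0.02 N) or (height (world z) of scoop above 0.03 m and contact force between scoop and the fingers below 0.02 N) or (height (world z) of tin above 0.03 m and contact force between tin and the fingers below 0.02 N)).
It fails at once if the amber cruet is pushed more than 30 mm or knocked over (distance of cruet from where it was at the start of the episode above 0.03 m or angle between cruet's own z axis and vertical above 0.5 rad).
It also fails if it takes over 141 s, if anything falls off the work surface, if the arm or the gripper's body presses on something with over 40 N, if the wrist force passes 120 N, or if a joint passes its speed limit or range.

## Working session

There is one attempt and no reset: what is moved stays moved. The work goes in short steps, Python scripts to look and compute and a tool call to move; the robot and the scene stay as the last step left them, time stands still between calls to the robot, and variables do not carry over. Pictures are saved under pics/ and viewed, at most 14 in all, crops included, and the job is handed in when it is done.

Besides the shell and the picture viewer there is one more tool, called as name(argument=value, ...), one argument or row to a line, values as JSON. servo_tool: Moves the arm, as the interface text tells. Shifts and turns lie within -1 to 1; 1 stands for 0.02 m of shift or 6 degrees of turn. Its arguments: {"type":"object","properties":{"deltas":{"type":"array"}},"required":["deltas"]}

```bash
mkdir -p pics; python3 - <<'E'
from station import telemetry, imaging
import cv2
for n in("top","scene"):
    f=imaging.grab_frame(n); cv2.imwrite(f"pics/{n}0.png",f["image"]); print(n,f["mtx"],f["position"],f["attitude"])
s=telemetry.get_state(); print(s)
E
```

```text
top [[501.24347268   0.         284.37168719]
 [  0.         501.24347268 213.11230504]
 [  0.           0.           1.        ]] [ 4.06823895e-01 -1.17220615e-04  9.78264938e-01] [ 0.05366022 -0.69857864  0.71154267 -0.05306114]
scene [[458.831706     0.         284.29182837]
 [  0.         458.831706   207.76646936]
 [  0.           0.           1.        ]] [ 1.05900399 -0.28489087  0.71352713] [-0.3001793   0.82136305  0.45241407 -0.17486176]
{'clock': 0.1, 'qpos': array([ 1.09980649,  0.33381636,  0.03991426,  1.4662112 , -0.01340222,
        1.34329457, -0.05854164]), 'qd': array([ 1.75953622e-04, -1.25874125e-03,  8.33996740e-04, -2.27990621e-03,
       -9.81909565e-05,  8.75418695e-04,  1.61365183e-04]), 'effort': array([ 4.31931432e-03, -6.60015464e+01,  1.37091883e+00, -4.06467855e+01,
        1.73129555e-02,  8.95800535e-03,  4.64576908e-05]), 'tcp_pos': array([ 0.23593349, -0.60521518,  0.23051233]), 'eef_rot': array([-7.07038515e-04,  9.82779924e-01,  1.84778480e-01, -1.87872198e-04]), 'ft_force': array([-0.68865998,  0.22450712, -0.043248  ]), 'wrist_torque': array([ 0.01769627,  0.01698587, -0.01791532]), 'grasp_force': 0.0, 'width': 0.08552432307747468}
```

View pics/top0.png

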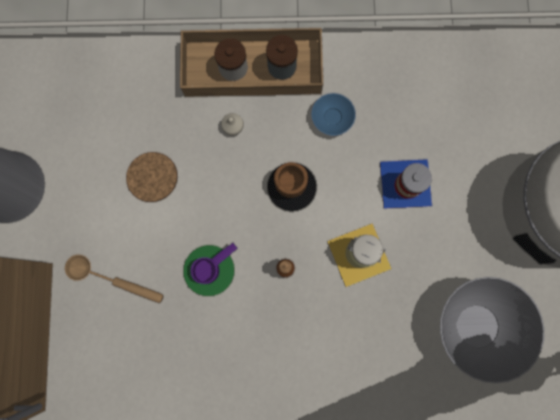

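View pics/scene0.png

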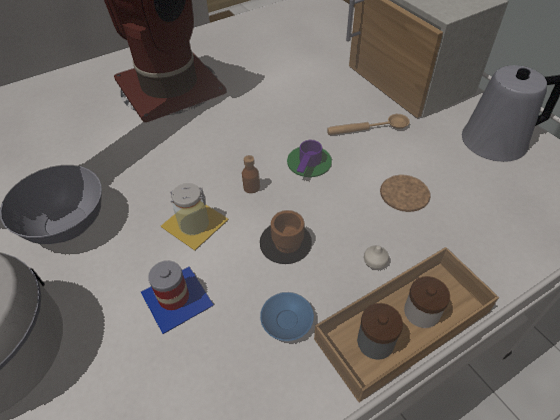

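```bash
cat > h.py <<'E'
import numpy as np, cv2
from scipy.spatial.transform import Rotation as R
from station import imaging, telemetry
def frame(n="top"):
    return imaging.grab_frame(n)
def Rm(f): q=f["attitude"]; return R.from_quat([q[1],q[2],q[3],q[0]]).as_matrix()
def w2p(f,P):
    c=(np.atleast_2d(P)-f["position"])@Rm(f); u=c@f["mtx"].T; return u[:,:2]/u[:,2:]
def p2w(f,p,z):
    p=np.atleast_2d(p); d=np.c_[p,np.ones(len(p))]@np.linalg.inv(f["mtx"]).T@Rm(f).T
    return f["position"]+d*((z-f["position"][2])/d[:,2])[:,None]
def ortho(f,c,z,n=260,s=2.0):
    # picture up=+x, left=+y, s px per mm
    h=n/2/s/1000; c=np.array(c)
    W=np.array([[c[0]+h,c[1]+h,z],[c[0]+h,c[1]-h,z],[c[0]-h,c[1]-h,z],[c[0]-h,c[1]+h,z]])
    H=cv2.getPerspectiveTransform(w2p(f,W).astype(np.float32),np.float32([[0,0],[n,0],[n,n],[0,n]]))
    return cv2.warpPerspective(f["image"],H,(n,n),flags=cv2.INTER_CUBIC)
E
python3 - <<'E'
from h import *
f=frame()
pts={"cork":(152,177,.004),"tin":(416,178,.078),"mortar":(291,181,.064),"jar":(368,249,.095),"scoop":(205,271,.04),
"blue":(406,184,.004),"black":(292,187,.004),"yellow":(360,255,.004),"green":(209,270,.004),"cruet":(286,267,.08)}
T=[]
for k,(u,v,z) in pts.items():
    w=p2w(f,(u,v),z)[0]; w=np.round(w,3); print(k,w)
    if k in("cork","cruet"): continue
    t=ortho(f,w[:2],z,200,1.6); t=cv2.convertScaleAbs(t,alpha=1.5)
    r={"tin":27.5,"mortar":31,"jar":27,"scoop":25,"blue":48,"yellow":48}.get(k,50)*1.6
    cv2.circle(t,(800,800),int(r*8),(255,255,255),1,cv2.LINE_AA,3); T.append(t)
cv2.imwrite("pics/t.png",np.vstack([np.hstack(T[:4]),np.hstack(T[4:])]))
E
```

```text
cork [0.633 0.261 0.004]
tin [ 0.605 -0.243  0.078]
mortar [ 0.606 -0.014  0.064]
jar [ 0.475 -0.147  0.095]
scoop [0.443 0.149 0.04 ]
blue [ 0.609 -0.243  0.004]
black [ 0.607 -0.017  0.004]
yellow [ 0.47  -0.146  0.004]
green [0.447 0.147 0.004]
cruet [ 0.446 -0.002  0.08 ]
```

View pics/t.png

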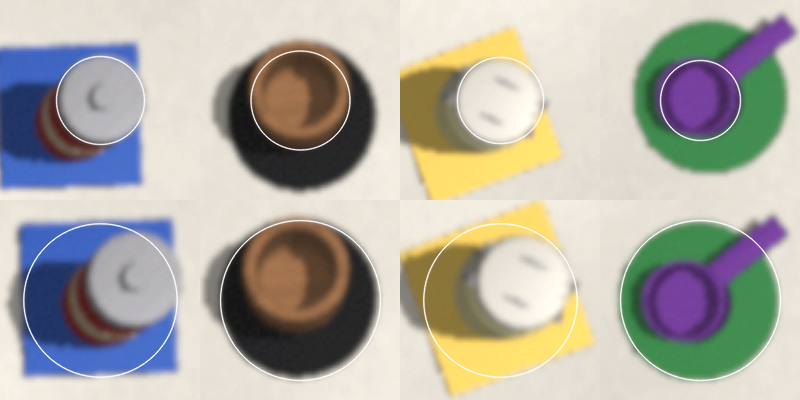

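Top view: tin on blue (416,178), mortar on black (291,181), jar on yellow (368,249), scoop on green (205,271), and cork is empty (152,177). The tiles confirm the fits: the mortar rim needs +5.6 mm in x, and the scoop handle points about -51° in the world frame. I'll move the tin to the cork mat first.

servo_tool(
  deltas=[
    [[0,0,0.57,0.92,0.905,0.5,1],[0,0,0.57,0.92,0.905,0.5,1],[0,0,0.57,0.92,0.905,0.5,1],[0,0,0.57,0.92,0.905,0.5,1],[0,0,0.57,0.92,0.905,0,1],[0,0,0.57,0.92,0.905,0,1],[0,0,0.57,0.92,0.905,0,1],[0,0,0.57,0.92,0.905,0,1],[0,0,0.57,0.92,0.905,0,1],[0,0,0.57,0.92,0.905,0,1],[0,0,0.57,0.92,0.905,0,1],[0,0,0.57,0.92,0.905,0,1],[0,0,0.57,0.92,0.905,0,1],[0,0,0.57,0.92,0.905,0,1],[0,0,0.57,0.92,0.905,0,1],[0,0,0.57,0.92,0.905,0,1],[0,0,0.57,0.92,0.905,0,1],[0,0,0.57,0.92,0.905,0,1],[0,0,0.57,0.92,0.905,0,1],[0,0,0,0,0,0,1]],
  ],
)

```text
clock: 2.65
tcp_pos: [0.5876, -0.2588, 0.2711]
eef_rot: [-0.0, 0.728, 0.686, 0.001]
ft_force: [-0.7, -0.5, 0.5]
width: 0.0855
grasp_force: 0.0
```

servo_tool(
  deltas=[
    [[0,0,0,0.435,0.395,-0.5,1],[0,0,0,0.435,0.395,-0.9,1],[0,0,0,0,0,-1,1],[0,0,0,0,0,-1,1],[0,0,0,0,0,-1,1],[0,0,0,0,0,-1,1],[0,0,0,0,0,-1,1],[0,0,0,0,0,-1,1],[0,0,0,0,0,-1,1],[0,0,0,0,0,-1,1],[0,0,0,0,0,-1,1],[0,0,0,0,0,-1,1],[0,0,0,0,0,-0.6,1],[0,0,0,0,0,-0.4,1],[0,0,0,0,0,0,1],[0,0,0,0,0,0,1]],
  ],
)

```text
clock: 4.65
tcp_pos: [0.6036, -0.246, 0.024]
eef_rot: [0.0, 0.73, 0.684, 0.0]
ft_force: [0.1, 0.0, -0.0]
width: 0.0853
grasp_force: 0.0
```

servo_tool(
  deltas=[
    [[0,0,0,0,0,0,-0.2],[0,0,0,0,0,0,-0.4],[0,0,0,0,0,0,-1],[0,0,0,0,0,0,-1],[0,0,0,0,0,0,-1],[0,0,0,0,0,0,-1],[0,0,0,0,0,0,-1],[0,0,0,0,0,0,-1]],
  ],
)

```text
clock: 5.65
tcp_pos: [0.6041, -0.246, 0.0244]
eef_rot: [0.001, 0.73, 0.684, 0.001]
ft_force: [1.1, 1.0, 6.0]
width: 0.0527
grasp_force: 52.4
```

servo_tool(
  deltas=[
    [[0,0,0,0,0,0.3,-1],[0,0,0,0,0,0.7,-1],[0,0,0,0,0,1,-1],[0,0,0,0,0,1,-1],[0,0,0,0,0,1,-1],[0,0,0,0,0,1,-1],[0,0,0,0,0,1,-1],[0,0,0,0,0.3,0.5,-1],[0,0,0,0.1,0.6,0,-1],[0,0,0,0.1,1,0,-1],[0,0,0,0.1,1,0,-1],[0,0,0,0.1,1,0,-1],[0,0,0,0.1,1,0,-1],[0,0,0,0.1,1,0,-1],[0,0,0,0.1,1,0,-1],[0,0,0,0.1,1,0,-1],[0,0,0,0.1,1,0,-1],[0,0,0,0.1,1,0,-1],[0,0,0,0.1,1,0,-1],[0,0,0,0,1,0,-1]],
  ],
)

```text
clock: 8.15
tcp_pos: [0.6252, -0.0065, 0.1533]
eef_rot: [-0.0, 0.73, 0.684, 0.0]
ft_force: [0.3, -0.0, -1.8]
width: 0.0528
grasp_force: 55.6
```

servo_tool(
  deltas=[
    [[0,0,0,0,1,0,-1],[0,0,0,0,1,0,-1],[0,0,0,0,1,0,-1],[0,0,0,0,1,0,-1],[0,0,0,0,1,0,-1],[0,0,0,0,1,0,-1],[0,0,0,0,1,0,-1],[0,0,0,0,1,0,-1],[0,0,0,0,1,0,-1],[0,0,0,0,1,0,-1],[0,0,0,0,1,0,-1],[0,0,0,0,1,0,-1],[0,0,0,0,1,0,-1],[0,0,0,0,0.5,0,-1],[0,0,0,0,0,0,-1],[0,0,0,0,0,0,-1],[0,0,0,0,0,0,-1]],
  ],
)

```text
clock: 10.28
tcp_pos: [0.6255, 0.261, 0.1533]
eef_rot: [0.0, 0.73, 0.683, -0.0]
ft_force: [0.1, -0.4, -2.0]
width: 0.0525
grasp_force: 55.6
```

servo_tool(
  deltas=[
    [[0,0,0,0.37,0,-1,-1],[0,0,0,0,0,-1,-1],[0,0,0,0,0,-1,-1],[0,0,0,0,0,-1,-1],[0,0,0,0,0,-1,-1],[0,0,0,0,0,-0.7,-1],[0,0,0,0,0,-0.4,-1],[0,0,0,0,0,-0.15,-1],[0,0,0,0,0,-0.1,-1],[0,0,0,0,0,-0.05,-1],[0,0,0,0,0,0,-1]],
  ],
)

```text
clock: 11.65
tcp_pos: [0.6327, 0.2622, 0.0256]
eef_rot: [0.0, 0.73, 0.684, 0.0]
ft_force: [0.0, 0.1, -2.6]
width: 0.0525
grasp_force: 55.8
```

servo_tool(
  deltas=[
    [[0,0,0,0,0,-0.05,-1],[0,0,0,0,0,0,-1],[0,0,0,0,0,0,0.3],[0,0,0,0,0,0,0.6],[0,0,0,0,0,0,1],[0,0,0,0,0,0,1],[0,0,0,0,0,0,1],[0,0,0,0,0,0.5,1],[0,0,0,0,0,1,1],[0,0,0,0,0,1,1],[0,0,0,0,0,1,1],[0,0,0,0,0,1,1],[0,0,0,0,0,1,1],[0,0,0,0,0,1,1],[0,0,0,0,0,0,1]],
  ],
)

```text
clock: 13.52
tcp_pos: [0.6334, 0.2627, 0.1565]
eef_rot: [0.001, 0.73, 0.684, 0.001]
ft_force: [0.9, 0.0, -1.3]
width: 0.0855
grasp_force: 0.0
```

servo_tool(
  deltas=[
    [[0,0,0,-0.4,-1,0,1],[0,0,0,-0.4,-1,0,1],[0,0,0,-0.4,-1,0,1],[0,0,0,-0.4,-1,0,1],[0,0,0,-0.4,-1,0,1],[0,0,0,-0.4,-1,0,1],[0,0,0,-0.4,-1,0,1],[0,0,0,-0.4,-1,0,1],[0,0,0,-0.4,-1,0,1],[0,0,0,-0.4,-1,0,1],[0,0,0,-0.4,-1,0,1],[0,0,0,-0.4,-1,0,1],[0,0,0,-0.4,-1,0,1],[0,0,0,-0.4,-1,0,1],[0,0,0,-0.4,-1,0,1],[0,0,0,-0.4,-1,0,1],[0,0,0,-0.4,-1,0,1],[0,0,0,-0.4,-1,0,1],[0,0,0,-0.4,-1,0,1],[0,0,0,-0.3,-1,0,1]],
  ],
)

```text
clock: 16.02
tcp_pos: [0.4737, -0.1389, 0.1545]
eef_rot: [0.0, 0.73, 0.684, 0.0]
ft_force: [-0.8, 0.4, 0.8]
width: 0.0857
grasp_force: 0.0
```

servo_tool(
  deltas=[
    [[0,0,0,0,-0.5,0,1],[0,0,0,0,0,0,1],[0,0,0,0,0,0,1]],
  ],
)

```text
clock: 16.4
tcp_pos: [0.4748, -0.147, 0.1543]
eef_rot: [-0.0, 0.729, 0.684, 0.0]
ft_force: [1.3, -0.5, -0.6]
width: 0.0854
grasp_force: 0.0
```

Descend to z about 0.032 and grip.

servo_tool(
  deltas=[
    [[0,0,0,0,0,-0.5,1],[0,0,0,0,0,-1,1],[0,0,0,0,0,-1,1],[0,0,0,0,0,-1,1],[0,0,0,0,0,-1,1],[0,0,0,0,0,-1,1],[0,0,0,0,0,-0.6,1],[0,0,0,0,0,0,1],[0,0,0,0,0,0,1],[0,0,0,0,0,0,0.2],[0,0,0,0,0,0,-0.2],[0,0,0,0,0,0,-1],[0,0,0,0,0,0,-1],[0,0,0,0,0,0,-1],[0,0,0,0,0,0,-1],[0,0,0,0,0,0,-1],[0,0,0,0,0,0,-1]],
  ],
)

```text
clock: 18.52
tcp_pos: [0.4747, -0.148, 0.0334]
eef_rot: [0.0, 0.73, 0.684, -0.0]
ft_force: [-4.8, 2.0, 11.4]
width: 0.0587
grasp_force: 60.1
```

servo_tool(
  deltas=[
    [[0,0,0,0,0,0.3,-1],[0,0,0,0,0,0.7,-1],[0,0,0,0,0,1,-1],[0,0,0,0,0,1,-1],[0,0,0,0.3,-0.2,0,-1],[0,0,0,0.7,-0.5,0,-1],[0,0,0,0.9,-0.6,0,-1],[0,0,0,0.9,-0.6,0,-1],[0,0,0,0.9,-0.6,0,-1],[0,0,0,0.9,-0.6,0,-1],[0,0,0,0.9,-0.7,0,-1],[0,0,0,0.7,-0.5,0,-1],[0,0,0,0.5,-0.4,0,-1],[0,0,0,0,0,0,-1],[0,0,0,0,0,0,-1],[0,0,0,0,0,0,-1]],
  ],
)

```text
clock: 20.52
tcp_pos: [0.6082, -0.2415, 0.0924]
eef_rot: [-0.0, 0.73, 0.684, -0.0]
ft_force: [1.0, -0.3, -1.8]
width: 0.0588
grasp_force: 61.5
```

Lower by 0.059 m, then release and rise.

servo_tool(
  deltas=[
    [[0,0,0,0,0,-0.7,-1],[0,0,0,0,0,-0.9,-1],[0,0,0,0,0,-0.6,-1],[0,0,0,0,0,-0.3,-1],[0,0,0,0,0,-0.2,-1],[0,0,0,0,0,-0.15,-1],[0,0,0,0,0,-0.05,-1],[0,0,0,0,0,0,-1],[0,0,0,0,0,0,-1]],
  ],
)

```text
clock: 21.65
tcp_pos: [0.6087, -0.2419, 0.0346]
eef_rot: [0.0, 0.73, 0.684, 0.0]
ft_force: [-0.8, 1.0, -2.8]
width: 0.0584
grasp_force: 61.5
```

servo_tool(
  deltas=[
    [[0,0,0,0,0,-0.05,-1],[0,0,0,0,0,0,-1],[0,0,0,0,0,0,0.4],[0,0,0,0,0,0,0.7],[0,0,0,0,0,0,1],[0,0,0,0,0,0,1],[0,0,0,0,0,0,1],[0,0,0,0,0,0.5,1],[0,0,0,0,0,1,1],[0,0,0,0,0,1,1],[0,0,0,0,0,1,1],[0,0,0,0,0,1,1],[0,0,0,0,0,1,1],[0,0,0,0,0,1,1]],
  ],
)

```text
clock: 23.4
tcp_pos: [0.6085, -0.2418, 0.1647]
eef_rot: [-0.0, 0.73, 0.684, -0.0]
ft_force: [0.2, -0.4, -1.0]
width: 0.0854
grasp_force: 0.0
```

servo_tool(
  deltas=[
    [[0,0,0.36,-0.41,0.98,0,1],[0,0,0.36,-0.41,0.98,0,1],[0,0,0.36,-0.41,0.98,0,1],[0,0,0.36,-0.41,0.98,0,1],[0,0,0.36,-0.41,0.98,0,1],[0,0,0.36,-0.41,0.98,0,1],[0,0,0.36,-0.41,0.98,0,1],[0,0,0.36,-0.41,0.98,0,1],[0,0,0.36,-0.41,0.98,0,1],[0,0,0.36,-0.41,0.98,0,1],[0,0,0.36,-0.41,0.98,0,1],[0,0,0.36,-0.41,0.98,0,1],[0,0,0.36,-0.41,0.98,0,1],[0,0,0.36,-0.41,0.98,0,1],[0,0,0.36,-0.41,0.98,0,1],[0,0,0.36,-0.41,0.98,0,1],[0,0,0.36,-0.41,0.98,0,1],[0,0,0.36,-0.41,0.98,0,1],[0,0,0.36,-0.41,0.98,0,1],[0,0,0.36,-0.41,0.98,0,1]],
  ],
)

```text
clock: 25.9
tcp_pos: [0.4439, 0.1514, 0.1633]
eef_rot: [-0.0, 0.426, 0.905, -0.0]
ft_force: [0.5, 0.2, 0.5]
width: 0.0852
grasp_force: 0.0
```

servo_tool(
  deltas=[
    [[0,0,0,0,0,0,1],[0,0,0,0,0,0,1]],
  ],
)

```text
clock: 26.15
tcp_pos: [0.4447, 0.1497, 0.1633]
eef_rot: [0.0, 0.427, 0.904, -0.0]
ft_force: [-0.0, -0.0, 0.9]
width: 0.0853
grasp_force: 0.0
```

```bash
python3 - <<'E'
from h import *
f=frame("scene"); cv2.imwrite("pics/s1.png",f["image"])
E
```

```text
(no output)
```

View pics/s1.png

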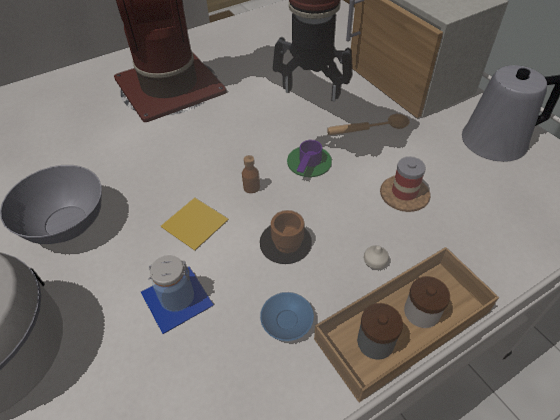

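servo_tool(
  deltas=[
    [[0,0,0,-0.06,0.06,-0.5,1],[0,0,0,0,0,-1,1],[0,0,0,0,0,-1,1],[0,0,0,0,0,-1,1],[0,0,0,0,0,-1,1],[0,0,0,0,0,-1,1],[0,0,0,0,0,-1,1],[0,0,0,0,0,-0.8,1],[0,0,0,0,0,-0.4,1],[0,0,0,0,0,0,1],[0,0,0,0,0,0,0.2],[0,0,0,0,0,0,-0.2],[0,0,0,0,0,0,-1],[0,0,0,0,0,0,-1],[0,0,0,0,0,0,-1],[0,0,0,0,0,0,-1],[0,0,0,0,0,0,-1],[0,0,0,0,0,0,-1]],
  ],
)

```text
clock: 28.45
tcp_pos: [0.4439, 0.1515, 0.0104]
eef_rot: [0.001, 0.427, 0.904, 0.0]
ft_force: [-2.8, -2.0, 10.1]
width: 0.0493
grasp_force: 60.7
```

servo_tool(
  deltas=[
    [[0,0,0,0,0,0.3,-1],[0,0,0,0,0,0.7,-1],[0,0,0,0,0,1,-1],[0,0,0,0,0,1,-1],[0,0,0,0,0,1,-1],[0,0,0,0,0,1,-1],[0,0,0,0,0,1,-1],[0,0,0,0,0,1,-1],[0,0,0,0,-0.4,0,-1],[0,0,0,0,-0.8,0,-1],[0,0,0,0.1,-1,0,-1],[0,0,0,0.1,-1,0,-1],[0,0,0,0.1,-1,0,-1],[0,0,0,0.1,-1,0,-1],[0,0,0,0.1,-1,0,-1],[0,0,0,0.1,-1,0,-1],[0,0,0,0.1,-1,0,-1],[0,0,0,0.1,-1,0,-1],[0,0,0,0.1,-1,0,-1],[0,0,0,0.1,-1,0,-1]],
  ],
)

```text
clock: 30.95
tcp_pos: [0.4626, -0.0737, 0.1487]
eef_rot: [-0.0, 0.427, 0.904, -0.0]
ft_force: [0.2, -0.5, -1.0]
width: 0.0491
grasp_force: 62.0
```

servo_tool(
  deltas=[
    [[0,0,0,0.1,-1,0,-1],[0,0,0,0.1,-1,0,-1],[0,0,0,0.1,-1,0,-1],[0,0,0,0,-0.6,0,-1],[0,0,0,0,0,0,-1],[0,0,0,0,0,0,-1],[0,0,0,0,0,0,-1]],
  ],
)

```text
clock: 31.82
tcp_pos: [0.4694, -0.1439, 0.1494]
eef_rot: [-0.0, 0.426, 0.905, 0.0]
ft_force: [0.3, 0.0, -0.4]
width: 0.0493
grasp_force: 62.0
```

Lower 0.139 m (6.95 units).

servo_tool(
  deltas=[
    [[0,0,0,0,-0.05,-0.6,-1],[0,0,0,0,0,-1,-1],[0,0,0,0,0,-1,-1],[0,0,0,0,0,-1,-1],[0,0,0,0,0,-1,-1],[0,0,0,0,0,-1,-1],[0,0,0,0,0,-0.7,-1],[0,0,0,0,0,-0.3,-1],[0,0,0,0,0,-0.2,-1],[0,0,0,0,0,-0.1,-1],[0,0,0,0,0,0,-1],[0,0,0,0,0,0,-1]],
  ],
)

```text
clock: 33.33
tcp_pos: [0.4696, -0.1458, 0.0117]
eef_rot: [0.0, 0.427, 0.904, -0.0]
ft_force: [-0.0, 0.6, -1.5]
width: 0.0493
grasp_force: 62.0
```

servo_tool(
  deltas=[
    [[0,0,0,0,0,-0.06,-1],[0,0,0,0,0,0,-1],[0,0,0,0,0,0,0.2],[0,0,0,0,0,0,0.6],[0,0,0,0,0,0,1],[0,0,0,0,0,0,1],[0,0,0,0,0,0,1],[0,0,0,0,0,0.5,1],[0,0,0,0,0,1,1],[0,0,0,0,0,1,1],[0,0,0,0,0,1,1],[0,0,0,0,0,1,1],[0,0,0,0,0,1,1],[0,0,0,0,0,1,1]],
  ],
)

```text
clock: 35.08
tcp_pos: [0.4693, -0.1456, 0.1415]
eef_rot: [0.0, 0.427, 0.904, 0.0]
ft_force: [0.3, -0.7, -0.2]
width: 0.0854
grasp_force: 0.0
```

servo_tool(
  deltas=[
    [[0,0,0,0.9,0.8,0,1],[0,0,0,0.9,0.8,0,1],[0,0,0,0.9,0.8,0,1],[0,0,0,0.9,0.8,0,1],[0,0,0,0.9,0.8,0,1],[0,0,0,0.9,0.8,0,1],[0,0,0,0.9,0.9,0,1],[0,0,0,0.8,0.9,0,1],[0,0,0,0,0,0,1],[0,0,0,0,0,0,1],[0,0,0,0,0,0,1]],
  ],
)

```text
clock: 36.45
tcp_pos: [0.6109, -0.0147, 0.1403]
eef_rot: [0.0, 0.427, 0.904, -0.0]
ft_force: [-0.5, -0.7, 0.3]
width: 0.0853
grasp_force: 0.0
```

Descend to z about 0.018: 6.1 units.

servo_tool(
  deltas=[
    [[0,0,0,0.03,0.03,-0.6,1],[0,0,0,0,0,-1,1],[0,0,0,0,0,-1,1],[0,0,0,0,0,-1,1],[0,0,0,0,0,-1,1],[0,0,0,0,0,-1,1],[0,0,0,0,0,-0.5,1],[0,0,0,0,0,0,1],[0,0,0,0,0,0,0.2],[0,0,0,0,0,0,-0.2],[0,0,0,0,0,0,-1],[0,0,0,0,0,0,-1],[0,0,0,0,0,0,-1],[0,0,0,0,0,0,-1],[0,0,0,0,0,0,-1],[0,0,0,0,0,0,-1]],
  ],
)

```text
clock: 38.45
tcp_pos: [0.6128, -0.013, 0.0192]
eef_rot: [0.001, 0.427, 0.904, 0.0]
ft_force: [-0.5, 0.2, 7.2]
width: 0.0596
grasp_force: 65.2
```

servo_tool(
  deltas=[
    [[0,0,0,0,0,0.3,-1],[0,0,0,0,0,0.7,-1],[0,0,0,0,0,1,-1],[0,0,0,0,0,1,-1],[0,0,0,0,0,1,-1],[0,0,0,-0.4,0.4,0,-1],[0,0,0,-0.8,0.8,0,-1],[0,0,0,-1,1,0,-1],[0,0,0,-1,1,0,-1],[0,0,0,-1,0.9,0,-1],[0,0,0,-1,0.9,0,-1],[0,0,0,-1,0.9,0,-1],[0,0,0,-1,0.9,0,-1],[0,0,0,-0.7,0.8,0,-1],[0,0,0,-0.4,0.4,0,-1],[0,0,0,0,0,0,-1],[0,0,0,0,0,0,-1],[0,0,0,0,0,0,-1]],
  ],
)

```text
clock: 40.7
tcp_pos: [0.4464, 0.1463, 0.098]
eef_rot: [-0.0, 0.427, 0.904, -0.0]
ft_force: [0.2, -0.5, -1.6]
width: 0.0599
grasp_force: 65.0
```

Lower 0.079 m (3.95 units).

servo_tool(
  deltas=[
    [[0,0,0,0,0,-0.7,-1],[0,0,0,0,0,-1,-1],[0,0,0,0,0,-1,-1],[0,0,0,0,0,-0.6,-1],[0,0,0,0,0,-0.3,-1],[0,0,0,0,0,-0.2,-1],[0,0,0,0,0,-0.1,-1],[0,0,0,0,0,0,-1],[0,0,0,0,0,0,-1]],
  ],
)

```text
clock: 41.82
tcp_pos: [0.4462, 0.147, 0.0204]
eef_rot: [0.0, 0.427, 0.904, 0.0]
ft_force: [-0.3, 0.3, -1.9]
width: 0.06
grasp_force: 64.9
```

servo_tool(
  deltas=[
    [[0,0,0,0,0,-0.06,-1],[0,0,0,0,0,0,-1],[0,0,0,0,0,0,0.4],[0,0,0,0,0,0,0.7],[0,0,0,0,0,0,1],[0,0,0,0,0,0,1],[0,0,0,0,0,0,1],[0,0,0,0,0,0.5,1],[0,0,0,0,0,1,1],[0,0,0,0,0,1,1],[0,0,0,0,0,1,1],[0,0,0,0,0,1,1],[0,0,0,0,0,1,1],[0,0,0,0,0,1,1]],
  ],
)

```text
clock: 43.58
tcp_pos: [0.4458, 0.1471, 0.1503]
eef_rot: [0.0, 0.427, 0.904, 0.0]
ft_force: [-0.0, 0.3, 0.2]
width: 0.0855
grasp_force: 0.0
```

servo_tool(
  deltas=[
    [[0,0,0,0.95,0.6,0,1],[0,0,0,0.95,0.6,0,1],[0,0,0,0.95,0.6,0,1],[0,0,0,0.95,0.6,0,1],[0,0,0,0.95,0.6,0,1],[0,0,0,0.95,0.6,0,1],[0,0,0,0.95,0.6,0,1],[0,0,0,0.95,0.6,0,1],[0,0,0,0.95,0.6,0,1],[0,0,0,0.75,0.4,0,1],[0,0,0,0,0,0,1],[0,0,0,0,0,0,1],[0,0,0,0,0,0,1]],
  ],
)

```text
clock: 45.2
tcp_pos: [0.6315, 0.2625, 0.1492]
eef_rot: [0.0, 0.427, 0.904, -0.0]
ft_force: [-0.1, 0.1, 0.5]
width: 0.0854
grasp_force: 0.0
```

Descend to 0.024 (6.25 units).

servo_tool(
  deltas=[
    [[0,0,0,0.08,0.07,-0.65,1],[0,0,0,0,0,-1,1],[0,0,0,0,0,-1,1],[0,0,0,0,0,-1,1],[0,0,0,0,0,-1,1],[0,0,0,0,0,-1,1],[0,0,0,0,0,-0.6,1],[0,0,0,0,0,0,1],[0,0,0,0,0,0,0.2],[0,0,0,0,0,0,-0.2],[0,0,0,0,0,0,-1],[0,0,0,0,0,0,-1],[0,0,0,0,0,0,-1],[0,0,0,0,0,0,-1],[0,0,0,0,0,0,-1],[0,0,0,0,0,0,-1]],
  ],
)

```text
clock: 47.2
tcp_pos: [0.6341, 0.2646, 0.0252]
eef_rot: [0.001, 0.427, 0.904, 0.001]
ft_force: [-1.0, -0.0, 6.0]
width: 0.0526
grasp_force: 62.2
```

servo_tool(
  deltas=[
    [[0,0,0,0,0,0.3,-1],[0,0,0,0,0,0.7,-1],[0,0,0,0,0,1,-1],[0,0,0,0,0,1,-1],[0,0,0,-0.05,-0.5,0,-1],[0,0,0,-0.1,-1,0,-1],[0,0,0,-0.1,-1,0,-1],[0,0,0,-0.1,-1,0,-1],[0,0,0,-0.1,-1,0,-1],[0,0,0,-0.1,-1,0,-1],[0,0,0,-0.1,-1,0,-1],[0,0,0,-0.1,-1,0,-1],[0,0,0,-0.1,-1,0,-1],[0,0,0,-0.1,-1,0,-1],[0,0,0,-0.1,-1,0,-1],[0,0,0,-0.1,-1,0,-1],[0,0,0,-0.1,-1,0,-1],[0,0,0,-0.1,-1,0,-1],[0,0,0,0,-0.6,0,-1],[0,0,0,0,0,0,-1]],
  ],
)

```text
clock: 49.7
tcp_pos: [0.6066, -0.0189, 0.0839]
eef_rot: [0.0, 0.427, 0.904, -0.0]
ft_force: [-0.9, -0.3, -1.9]
width: 0.0524
grasp_force: 61.4
```

servo_tool(
  deltas=[
    [[0,0,0,0,0,0,-1],[0,0,0,0,0,0,-1]],
  ],
)

```text
clock: 49.95
tcp_pos: [0.6066, -0.0165, 0.0839]
eef_rot: [-0.0, 0.426, 0.905, 0.0]
ft_force: [0.1, 0.6, -2.0]
width: 0.0531
grasp_force: 61.4
```

servo_tool(
  deltas=[
    [[0,0,0,0,0,-0.6,-1],[0,0,0,0,0,-0.9,-1],[0,0,0,0,0,-0.7,-1],[0,0,0,0,0,-0.35,-1],[0,0,0,0,0,-0.2,-1],[0,0,0,0,0,-0.1,-1],[0,0,0,0,0,-0.03,-1],[0,0,0,0,0,0,-1],[0,0,0,0,0,0,-1]],
  ],
)

```text
clock: 51.08
tcp_pos: [0.6067, -0.0177, 0.0266]
eef_rot: [0.0, 0.427, 0.904, 0.0]
ft_force: [-0.2, -0.2, -2.2]
width: 0.0525
grasp_force: 61.4
```

Release, rise, and back away toward the empty cork side for a check.

servo_tool(
  deltas=[
    [[0,0,0,0,0,-0.07,-1],[0,0,0,0,0,0,-1],[0,0,0,0,0,0,0.2],[0,0,0,0,0,0,0.6],[0,0,0,0,0,0,1],[0,0,0,0,0,0,1],[0,0,0,0,0,0,1],[0,0,0,0,0,0.5,1],[0,0,0,0,0,1,1],[0,0,0,0,0,1,1],[0,0,0,0,0,1,1],[0,0,0,0,0,1,1],[0,0,0,0,0,1,1],[0,0,0,0,0,1,1],[0,0,0,0,0,1,1],[0,0,0,0,0,1,1]],
  ],
)

```text
clock: 53.08
tcp_pos: [0.6065, -0.0177, 0.1962]
eef_rot: [-0.0, 0.427, 0.904, -0.0]
ft_force: [-0.9, 0.3, 0.0]
width: 0.0853
grasp_force: 0.0
```

servo_tool(
  deltas=[
    [[0,0,0,0,1,0,1],[0,0,0,0,1,0,1],[0,0,0,0,1,0,1],[0,0,0,0,1,0,1],[0,0,0,0,1,0,1],[0,0,0,0,1,0,1],[0,0,0,0,1,0,1],[0,0,0,0,1,0,1],[0,0,0,0,1,0,1],[0,0,0,0,1,0,1],[0,0,0,0,1,0,1],[0,0,0,0,1,0,1],[0,0,0,0,1,0,1],[0,0,0,0,1,0,1],[0,0,0,0,1,0,1],[0,0,0,0,1,0,1],[0,0,0,0,1,0,1],[0,0,0,0,1,0,1],[0,0,0,0,0,0,1],[0,0,0,0,0,0,1]],
  ],
)

```text
clock: 55.58
tcp_pos: [0.6068, 0.3417, 0.1948]
eef_rot: [0.0, 0.427, 0.904, -0.0]
ft_force: [0.3, -0.9, 0.2]
width: 0.0851
grasp_force: 0.0
```

```bash
python3 - <<'E'
from h import *
f=frame(); cv2.imwrite("pics/top2.png",f["image"])
T=[]
for c,z,r in(((.607,-.017),.078,27.5),((.447,.147),.064,31),((.609,-.242),.095,27),((.470,-.145),.04,25)):
    t=cv2.convertScaleAbs(ortho(f,c,z,200,1.6),alpha=1.5); cv2.circle(t,(800,800),int(r*12.8),(255,255,255),1,cv2.LINE_AA,3); T.append(t)
a=np.hstack(T); b=cv2.resize(f["image"],(500,375)); 
cv2.imwrite("pics/t2.png",np.vstack([a,np.hstack([b,np.zeros((375,300,3),np.uint8)])]))
E
```

```text
(no output)
```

View pics/t2.png

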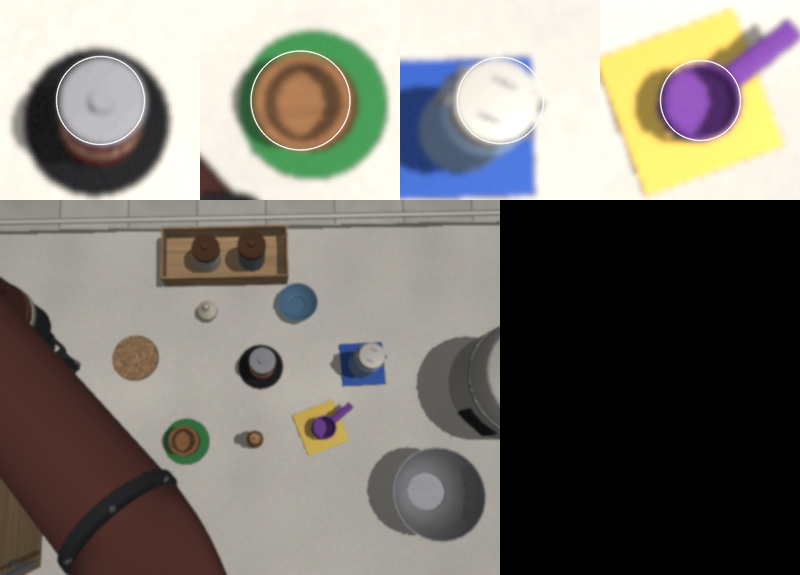

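The four tiles show the tin, mortar, jar and scoop cup each within about 3 mm of their target circles. The cork mat (135,358) is empty and the cruet (255,439) is standing.

```bash
python3 -c "
from station import workorder
print(workorder.job_done())"
```

```text
the job is handed in; nothing more can be done
None
```

The jar is on blue, the mortar on green, the scoop on yellow and the tin on black, each within about 3 mm of centre in the last picture; the cork mat is empty, the cruet is still standing where it was, and the job was handed in at about 56 s (no verdict was returned).

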